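Hang the sample pail on the spring balance

TASK

Weigh the small pail of bronze offcuts: raise its folded-down wire bail upright while the pail stays standing where it is on the bench, then lift the pail by the bail and hang it with the bail wire in both prongs of the spring balance. Lower it until the spring carries the whole weight before letting go, so that the balance neither jerks nor bounces, never press it down to its lower stop, and leave the brick, casting and tongs where they are.

Things in the scene. Friction and masses are not known exactly. Their poses are not given: they have to be found in the camera images.
- pail: Loose open steel pail, 85 mm high, outer radius 40 mm at the foot and 50 mm at the rim, with bronze offcuts fixed inside; pail and bail together weigh somewhere between 0.35 and 0.65 kg. Origin: centre of its underside; z up. The bail's hinge axis is the pail's own y axis, 78 mm above the origin (ears at y = +-51 mm). The folded bail lies out towards the pail's +x side.
- bail (a joint): Bail angle about its hinge (rad): 0 upright, positive folded down towards the pail's +x, stop at 1.75 (starts between 1.45 and 1.75). Slightly stiff (0.055 N m): it stays where left. The pail tips if pushed or pulled along the bail's legs with more than about 2 N. The bail is a U of 5 mm wire, 110 mm wide over its legs; its straight top lies 95 mm from the hinge.
- grip (a point): Centre of the wooden sleeve on the bail's straight top: 14 mm diameter, 44 mm long along the pail's y, turning freely on the wire, so it may be pinched hard while the bail swings. Bare straight wire continues on each side of the sleeve to 46 mm from its centre. With the bail upright it is 173 mm above the pail's underside. Only the position of this point matters.
- stand: Spring balance: fixed stand, base 150 x 150 x 12 mm, column 30 x 36 mm, dial at the back, 287 mm high. Origin: centre of the base's underside; z up. Its hanger's two prongs (6 mm bars at y = +-32 mm) reach out to its -x side, towards the robot. The sleeve goes between the prongs with 7 mm to spare on each side, the bare wire lies in their bends.
- seat (a point): Point where the centre of the bail's straight wire comes to lie, midway between the hanger's two prongs: 82 mm in front (-x) of the stand's origin, 270 mm above the bench unloaded; sinks with the hanger. Axes as the stand's. The prongs' tips turn up to 19 mm above it, 107 mm in front of the stand's origin; towards the column they rise gently to 7 mm above it.
- hanger (a joint): How far the hanger has sunk (m), 0 unloaded, lower stop at 0.060. Spring 150 N/m with about 1 N preload, so the pail's own weight sinks it by about 15 to 37 mm, depending on its unknown weight.
- brick: Bystander: firebrick 110 x 200 x 60 mm high, origin under its centre.
- casting: Bystander: small bronze finial, 70 mm wide, 90 mm high, origin under its centre.
- tongs: Bystander: dark iron tongs lying flat, about 35 x 230 mm, 20 mm high, long along its y, origin under its pivot.
Not all that is in view belongs to the job. Of the things that look like the pail, the middle-sized one is meant.

How it is judged:
By the outcome, as a careful person would: the job done as asked, in the order asked, and still so for the second after the job is handed in, with the robot touching nothing.
It also fails if it takes over 72 s, if anything falls off the work surface, if the arm or the gripper's body presses on something with over 40 N, if the wrist force passes 120 N, or if a joint passes its speed limit or range.

ROBOT

A 7-joint arm with a two-finger parallel gripper is mounted at the origin on the work surface. World frame = base frame: x ahead of the robot, y to its left, z up, the work surface at z = 0. Lengths are in m, angles in rad, forces in N, time in s.
With the tool pointing down it reaches from about 0.4 to 0.85 m from the base axis. Payload 10.4 kg.
Tool frame: the origin (TCP) lies between the finger pads; the fingertips stand bot.tips_ahead ahead of it and the grasp point (between the pads) lies 11 mm behind it (bot.tips_ahead is the distance from the TCP to the fingertips, in m); z points along the fingers, y is the direction in which the jaws open and shut (so a half turn about z gives the same grasp; the last joint's range is limited). The gripper opens to 85 mm and grips with 20 to 120 N. Pads are 22 mm wide; open, the fingers measure 114 mm over their backs; the gripper's body (76 mm by 85 mm) begins 54 mm behind the grasp point. The pads swing forward as they close: fully open they stand 13 mm farther back than shut.
Start: joints at [1.264, 0.332, -0.065, 1.46, 0.022, 1.35, -0.088], TCP at [0.175, -0.6, 0.239] pointing down, gripper open.
Joint ranges: [-2.6, 2.6], [-0.5, 2.12], [-1.47, 1.34], [0.16, 2.42], [-1.27, 4.41], [0.06, 2.06], [-2.6, 2.6]. Speed limits (rad/s): [2.22, 2.22, 2.79, 2.79, 3.14, 3.14, 3.14].

INTERFACE

Orientations are given as a unit quaternion [x, y, z, w].
In Python, from rig import get_state, capture, bot gives the robot as it stands.
- The arm moves only by the tool apply_moves, never from a script. Its arguments are lists of equal length, an entry for each row: "jaw": the closure, from -1 (fully open) to 1 (shut); "linear": the shift along the world's x, y, z in units of 60 mm (1.0 is 60 mm), a list of three; "dr": the turn, a rotation vector about the world's x, y, z in units of 6 degrees (1.0 is 6 degrees), a list of three. In form: {"jaw": [jaw, ...], "linear": [[dx, dy, dz], ...], "dr": [[ax, ay, az], ...]}. A call has exactly 10 rows; each row shifts and turns the pose as measured when the row begins; what a row does not reach is not made up. A row lasts 1/8 s, in which the tool goes at most 62.5 mm and 10.7 degrees, less where a joint would pass 70% of its speed; a pose out of reach is approached as far as the arm can. A call is refused whole if a number of a shift passes 1 or a number of a turn 1, either way. A call with a gripper value outside its range is refused whole. The fingers move at their own pace and stop on an object; the grip force is fixed at half the most. Time passes only in rows, so rows that do not move let the fingers close, or fill a call up. It gives the time, the measured TCP pose, the force and the opening at its end, in the units of the state.
- get_state(): the state, without advancing time (a new reading comes with each control period).
- capture(name): name is "scene" or "top" or "wrist"; returns a dict with "image" (384x512x3 uint8, blue, green, red), "depth" (384x512 float32, m along the optical axis (not along the pixel's ray), 0 where there is no reading), "mtx" (3x3 intrinsics, pixels), "rvec" (rotation vector, rad) and "tvec" (3), from world to camera coordinates, as OpenCV has them. Camera axes: x right, y down, z forward; pixel columns grow to the right and rows downward; lengths in m; the calibration is good to about 2 mm. A picture is of the moment at which its call begins.
- bot.sign_off(): hands the job in, once; it reports no verdict.
The state is a dict: "clock": time; "qpos": joint angles; "joint_velocities": joint speeds; "joint_efforts": joint torques, N m; "position": TCP position; "ee_rot": TCP orientation; "ft_force": force on the tool from outside, world axes, zero at the start; "torque": the same for the moment, N m; "width": opening from 0.0 (shut) to 1.0 (fully open).
Only numpy, scipy, OpenCV 4.12 (cv2) and the standard library are available. Lean on these libraries where they do the work, as an engineer would, in place of code of your own. Each camera call takes 0.05 s, during which the arm holds its last target.

## Working session

There is one attempt and no reset: what is moved stays moved. The work goes in short steps, Python scripts to look and compute and a tool call to move; the robot and the scene stay as the last step left them, time stands still between calls to the robot, and variables do not carry over. Pictures are saved under pics/ and viewed, and the job is handed in when it is done.

Besides the shell and the picture viewer there is one more tool, called after "Call:" as name(argument=value, ...) on one line, values as JSON. apply_moves: Moves the arm, as the interface text tells. Its arguments: {"type":"object","properties":{"jaw":{"type":"array"},"linear":{"type":"array"},"dr":{"type":"array"}},"required":["jaw","linear","dr"]}

```bash
ls; mkdir -p pics
python3 - <<'E'
from rig import get_state,capture,bot
import cv2,numpy as np
s=get_state();print(s, bot.tips_ahead)
for n in("scene","top"):
    c=capture(n);cv2.imwrite(f"pics/{n}0.png",c["image"]);np.savez(f"{n}0.npz",**c);print(n,c["mtx"],c["rvec"],c["tvec"])
E
```

```text
pics
{'clock': 0.0, 'qpos': array([ 1.26442821,  0.33286476, -0.06474482,  1.46095017,  0.02160674,
        1.34989689, -0.08852059]), 'joint_velocities': array([-8.01749649e-04, -4.70265481e-04,  2.20796033e-04, -3.73494477e-04,
       -6.47500097e-05, -2.58573473e-04, -1.20910724e-03]), 'joint_efforts': array([-1.28600877e-04, -6.25455093e+01,  4.91491822e-02, -3.91603339e+01,
        1.63055415e-02,  1.01889245e-02, -4.63446975e-05]), 'position': array([ 0.17490001, -0.59964576,  0.23851625]), 'ee_rot': array([ 9.89947939e-01,  1.41430451e-01, -1.29510493e-04, -6.99638254e-04]), 'ft_force': array([ 0.32881752,  0.81644867, -0.03617637]), 'torque': array([-0.01913338, -0.01234247, -0.0246523 ]), 'width': 1.0036609092022448} 0.008
scene [[359.11331579   0.         258.36171888]
 [  0.         359.11331579 195.19917517]
 [  0.           0.           1.        ]] [ 0.88123591  2.52630583 -1.07520849] [ 0.51995114 -0.05331905  1.34412646]
top [[394.99064926   0.         249.63695953]
 [  0.         394.99064926 190.91092272]
 [  0.           0.           1.        ]] [ 2.15064143 -2.13101881  0.19754418] [-0.13029469  0.58346274  1.20278526]
```

View pics/scene0.png

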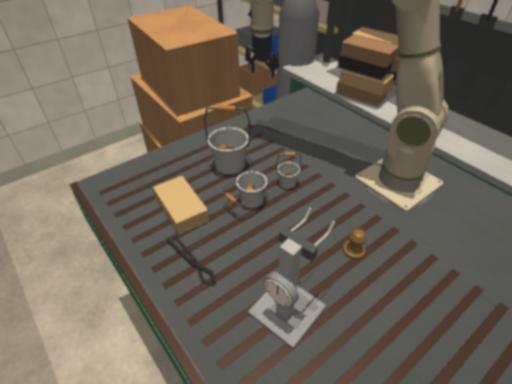

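View pics/top0.png

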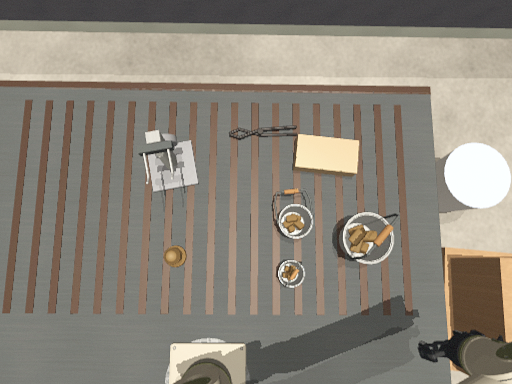

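Candidates for the pail are the large one at top(368,238), the middle one at (295,222) and the small one at (291,273). By the description it's the middle one, with the sleeve at (292,191). I'll check that in a crop with measured sizes.

```bash
cat > h.py <<'E'
import numpy as np,cv2
def cam(c):
    R=cv2.Rodrigues(np.asarray(c["rvec"],float))[0];return np.asarray(c["mtx"]),R,np.asarray(c["tvec"],float).ravel()
def plane(c,uv,z):
    K,R,t=cam(c);uv=np.atleast_2d(uv).astype(float)
    d=np.c_[uv,np.ones(len(uv))]@np.linalg.inv(K).T@R; o=-R.T@t
    return o+d*((z-o[2])/d[:,2])[:,None]
def cloud(c):
    K,R,t=cam(c);D=c["depth"];h,w=D.shape;u,v=np.meshgrid(np.arange(w),np.arange(h))
    P=np.stack([(u-K[0,2])/K[0,0]*D,(v-K[1,2])/K[1,1]*D,D],-1)
    return (P-t)@R
def proj(c,P):
    K,R,t=cam(c);q=(np.atleast_2d(P)@R.T+t)@K.T;return q[:,:2]/q[:,2:]
E
python3 - <<'E'
from h import *
c=dict(np.load("top0.npz"));W=cloud(c)
im=c["image"]
a=cv2.resize(im[165:300,240:410],None,fx=4.5,fy=4.4,interpolation=cv2.INTER_CUBIC);cv2.imwrite("pics/crop_pail.png",a)
a=cv2.resize(im[115:215,120:220],None,fx=6,fy=6,interpolation=cv2.INTER_CUBIC);cv2.imwrite("pics/crop_stand.png",a)
for n,uv in dict(sleeve=(292,191),brick=(327,154),rimM=(279,222),stand=(156,145),basecorner=(190,180),tongs=(240,133),cast=(175,257)).items():
    print(n,W[uv[1],uv[0]].round(4))
# rims: pts by height
for nm,(x0,x1,y0,y1),zs in (("mid",(270,320,195,245),.085),("small",(270,310,255,295),.06),("big",(335,405,205,270),.13)):
    P=W[y0:y1,x0:x1].reshape(-1,3);print(nm,"z max",np.percentile(P[:,2],[50,90,97,99.5]).round(3))
E
```

```text
sleeve [ 0.5814 -0.2564  0.0756]
brick [ 0.7044 -0.3711  0.0649]
rimM [ 0.4836 -0.2146  0.0854]
stand [0.6644 0.1246 0.2828]
basecorner [0.6251 0.0701 0.013 ]
tongs [ 0.7921 -0.0915 -0.0016]
cast [0.376  0.0973 0.084 ]
mid z max [0.003 0.08  0.087 0.091]
small z max [0.003 0.066 0.136 0.142]
big z max [0.006 0.126 0.257 0.262]
```

View pics/crop_pail.png

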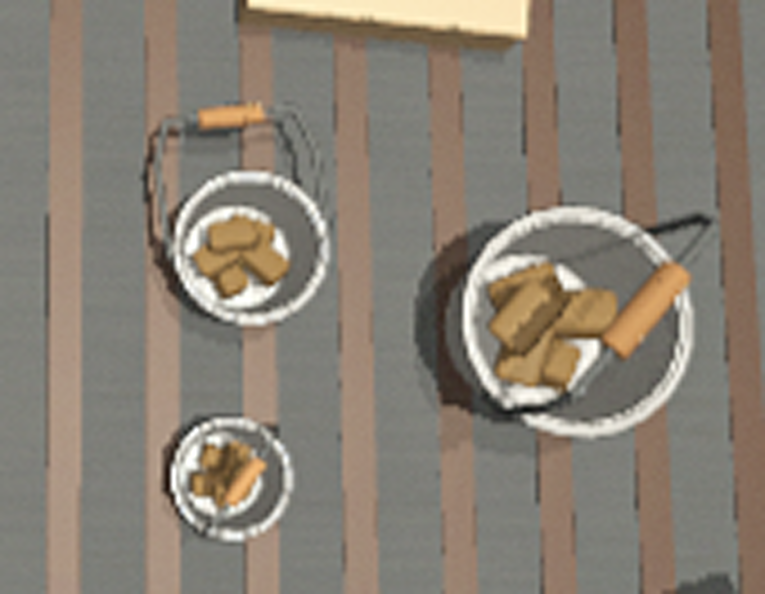

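View pics/crop_stand.png

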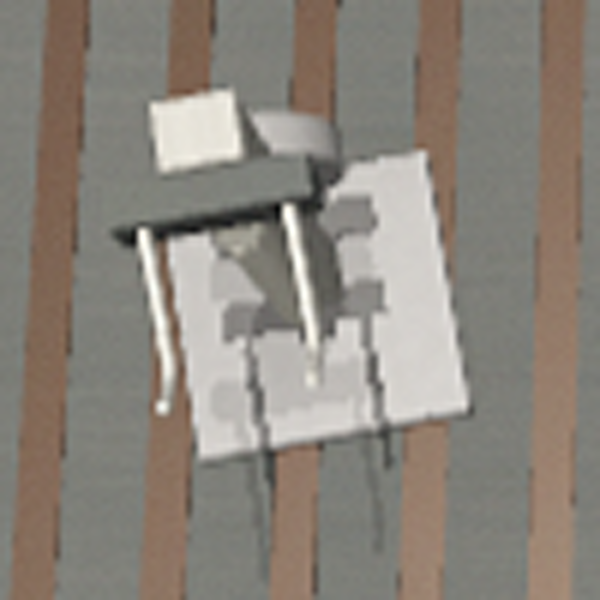

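The crop confirms the middle pail: rim centred at (295,222), sleeve at (292,191), bail folded towards the brick. The stand's prongs run from about (146,153)/(168,149) to tips at (147,183)/(172,178). Now for the measurements.

Run:
```python
from h import *
c=dict(np.load("top0.npz"));s=dict(np.load("scene0.npz"));W=cloud(c);im=c["image"];hsv=cv2.cvtColor(im,cv2.COLOR_BGR2HSV)
# rim
m=(hsv[...,1]<40)&(hsv[...,2]>150);m2=np.zeros_like(m);m2[195:245,272:320]=1
m=(m&m2).astype(np.uint8)
cs,_=cv2.findContours(m,cv2.RETR_EXTERNAL,cv2.CHAIN_APPROX_NONE);k=max(cs,key=lambda q:np.prod(cv2.boundingRect(q)[2:]))
P=plane(c,cv2.convexHull(k).reshape(-1,2),.085)[:,:2]
A=np.c_[2*P,np.ones(len(P))];x=np.linalg.lstsq(A,(P**2).sum(1),rcond=None)[0];print("rim c",x[:2].round(4),"r",np.sqrt(x[2]+x[:2]@x[:2]).round(4))
def orange(cc,box):
    h=cv2.cvtColor(cc["image"],cv2.COLOR_BGR2HSV);m=((h[...,0]<20)&(h[...,1]>140)&(h[...,2]>130)).astype(np.uint8);z=np.zeros_like(m);z[box[2]:box[3],box[0]:box[1]]=1;m*=z
    p=np.argwhere(m)[:,::-1];return p
p=orange(c,(275,310,180,200));print(len(p),p.mean(0));q=W[p[:,1],p[:,0]];print("sleeve depth med",np.median(q,0).round(4), "z",np.percentile(q[:,2],[5,50,95]).round(4))
r=cv2.minAreaRect(p.astype(np.int32));print(r); print("sleeve plane .075",plane(c,[p.mean(0)],.078)[0].round(4)); bx=plane(c,cv2.boxPoints(r),.078)[:,:2];print(bx.round(4))
ps=orange(s,(220,242,185,208));print("scene sleeve",len(ps),ps.mean(0))
# two view
from numpy.linalg import lstsq
def ray(cc,uv):
    o=plane(cc,[uv],0.)[0];o2=plane(cc,[uv],.3)[0];d=o2-o;return o,d/np.linalg.norm(d)
def tri(u1,u2):
    M=0;b=0;rs=[ray(c,u1),ray(s,u2)]
    for o,d in rs:
        Q=np.eye(3)-np.outer(d,d);M=M+Q;b=b+Q@o
    X=np.linalg.solve(M,b);return X,[np.linalg.norm((np.eye(3)-np.outer(d,d))@(X-o)) for o,d in rs]
print("tri sleeve",tri(p.mean(0),ps.mean(0)))
# stand: base white hull at z .012
P=W[115:215,120:220].reshape(-1,3)
B=P[(abs(P[:,2]-.012)<.006)&(hsv[115:215,120:220].reshape(-1,3)[:,1]<40)&(hsv[115:215,120:220].reshape(-1,3)[:,2]>110)];print(len(B));r=cv2.minAreaRect(B[:,:2].astype(np.float32));print("base",r)
T=P[P[:,2]>.27];
T2=P[(P[:,2]>.28)];print("top",len(T2),cv2.minAreaRect(T2[:,:2].astype(np.float32)))
i=np.argwhere((W[...,2]>.255)&(W[...,0]>.4)&(W[...,0]<.75)&(abs(W[...,1]-.1)<.12))
for v,u in i[::1]:
    if W[v,u,0]<.645: print((u,v),W[v,u].round(4))
```

```text
rim c [ 0.4883 -0.2651] r 0.0532
4 [295.5 192. ]
sleeve depth med [ 0.5787 -0.2675  0.0738] z [0.0691 0.0738 0.0758]
((295.5, 192.0), (3.0, 0.0), 180.0)
sleeve plane .075 [ 0.578 -0.267  0.078]
[[ 0.578  -0.2717]
 [ 0.578  -0.2717]
 [ 0.5779 -0.2623]
 [ 0.5779 -0.2623]]
scene sleeve 34 [230.08823529 197.02941176]
tri sleeve (array([ 0.57739175, -0.2660191 ,  0.06411468]), [np.float64(0.0039847071310161785), np.float64(0.0039847071310162635)])
1540
base ((0.6783202886581421, 0.13954956829547882), (0.3339035212993622, 0.32558250427246094), 1.1830286979675293)
top 493 ((0.5191898345947266, 0.05076049268245697), (0.41222721338272095, 0.10811348259449005), 32.66621780395508)
(np.int64(138), np.int64(152)) [0.6445 0.17   0.2842]
(np.int64(139), np.int64(152)) [0.6439 0.1668 0.2865]
(np.int64(140), np.int64(152)) [0.6445 0.1648 0.2844]
(np.int64(141), np.int64(152)) [0.6444 0.162  0.2849]
(np.int64(142), np.int64(152)) [0.6446 0.1596 0.2843]
(np.int64(138), np.int64(153)) [0.6426 0.1707 0.2812]
(np.int64(139), np.int64(153)) [0.6432 0.1686 0.2793]
(np.int64(140), np.int64(153)) [0.6426 0.16
[... 6870 characters left out ...]
np.int64(171), np.int64(178)) [0.5758 0.081  0.2875]
(np.int64(172), np.int64(178)) [0.5751 0.0777 0.2915]
(np.int64(147), np.int64(179)) [0.5744 0.1445 0.2781]
(np.int64(148), np.int64(179)) [0.5746 0.1421 0.2774]
(np.int64(147), np.int64(180)) [0.5701 0.1423 0.2866]
(np.int64(148), np.int64(180)) [0.5716 0.1416 0.2792]
(np.int64(146), np.int64(181)) [0.5674 0.1447 0.2867]
(np.int64(147), np.int64(181)) [0.5672 0.1418 0.2883]
(np.int64(148), np.int64(181)) [0.5676 0.1397 0.2864]
(np.int64(146), np.int64(182)) [0.5644 0.1439 0.2892]
(np.int64(147), np.int64(182)) [0.5647 0.1418 0.2876]
(np.int64(148), np.int64(182)) [0.5649 0.1395 0.2865]
(np.int64(147), np.int64(183)) [0.5623 0.1419 0.2866]
```

Run:
```python
from h import *
c=dict(np.load("top0.npz"));W=cloud(c);hsv=cv2.cvtColor(c["image"],cv2.COLOR_BGR2HSV)
# prongs
L=[];R=[]
for v in range(156,174):
    for u in range(141,150):
        if W[v,u,2]>.262: L.append(W[v,u])
    for u in range(166,176):
        if W[v,u,2]>.262: R.append(W[v,u])
L=np.array(L);R=np.array(R)
for P in(L,R):print(np.polyfit(P[:,0],P[:,1],1).round(4),P.mean(0).round(4))
for d in(0,3):
  pass
print("sleeve",plane(c,[[291.7,191.2]],.072)[0].round(4), hsv[191,292],hsv[188:196,284:300,0:2].tolist()[3])
i=np.argwhere((W[...,2]>.2)&(W[...,1]<-.3)&(W[...,0]>.2));q=W[i[:,0],i[:,1]];q=q[(q[:,0]<.65)&(q[:,1]>-.62)];print("big bail",len(q),q.min(0).round(3),q.max(0).round(3))
print("col top", plane(c,cv2.boxPoints(((152.5,136.8),(1,1),0)),.287).mean(0).round(4))
print("base rt corners",plane(c,[[190.7,140.7],[198,184],[153.5,191.5]],.012).round(4))
```

```text
[ 0.9613 -0.4391] [0.6092 0.1465 0.2925]
[ 0.1976 -0.0344] [0.6162 0.0874 0.2691]
sleeve [ 0.5814 -0.2559  0.072 ] [ 16 128 225] [[14, 125], [15, 131], [16, 129], [16, 129], [16, 131], [16, 130], [16, 131], [16, 129], [16, 128], [16, 127], [15, 136], [16, 133], [16, 130], [16, 134], [15, 104], [12, 59]]
big bail 1551 [ 0.2   -0.619  0.201] [ 0.501 -0.417  0.632]
col top [0.6852 0.1338 0.287 ]
base rt corners [[0.7588 0.0723 0.012 ]
 [0.6123 0.0437 0.012 ]
 [0.5859 0.1875 0.012 ]]
```

Call:
apply_moves(jaw=[-1,-1,-1,-1,-1,-1,-1,-1,-1,-1], linear=[[0,0,1],[0,0,1],[0,0,0.3],[0.6,0.5,0],[0.6,0.5,0],[0.6,0.5,0],[0.6,0.5,0],[0.6,0.5,0],[0.6,0.5,0],[0.6,0.5,0]], dr=[[0,0,1],[0,0,1],[0,0,1],[0,0,1],[0,0,1],[0,0,1],[0,0,1],[0,0,1],[0,0,1],[0,0,1]])

```text
clock: 1.35
position: [0.4285, -0.383, 0.3758]
ee_rot: [0.779, 0.627, -0.004, -0.004]
ft_force: [0.6, -0.6, 0.7]
width: 1.002
```

Call:
apply_moves(jaw=[-1,-1,-1,0,0,0,0,0,0,0], linear=[[0.6,0.5,0],[0.6,0.5,0],[0.6,0.5,0],[0.6,0.5,0],[0,0,0],[0,0,-0.6],[0,0,-0.5],[0,0,0],[0,0,0],[0,0,0]], dr=[[0,0,1],[0,0,1],[0,0,1],[0,0,0],[0,0,0],[0,0,0],[0,0,0],[0,0,0],[0,0,0],[0,0,0]])

```text
clock: 2.6
position: [0.5774, -0.2571, 0.3075]
ee_rot: [0.665, 0.746, -0.005, -0.004]
ft_force: [-0.1, 0.9, 0.5]
width: 0.496
```

Run:
```python
from rig import get_state,capture
from h import *
s=get_state();print(s["position"],s["ee_rot"],s["width"])
for n in("wrist","top"):
    c=capture(n);np.savez(f"{n}1.npz",**c);cv2.imwrite(f"pics/{n}1.png",c["image"])
```

```text
[ 0.5773872  -0.25708521  0.30750424] [ 0.6654599   0.74640703 -0.00464358 -0.00425532] 0.49561320103212014
```

View pics/wrist1.png

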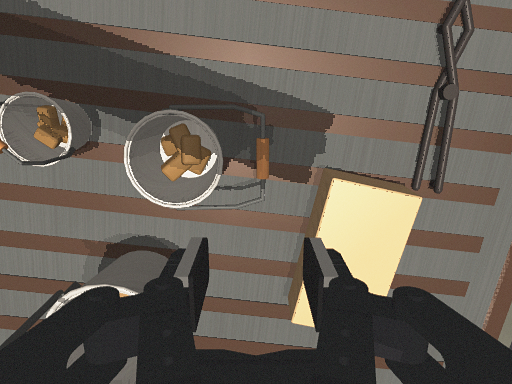

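The wrist view shows the pail with its rim centred near (174,159), the sleeve at (262,159) and the bail's top wire clear of the brick.

Run:
```python
from h import *
c=dict(np.load("wrist1.npz"));W=cloud(c);hsv=cv2.cvtColor(c["image"],cv2.COLOR_BGR2HSV)
m=((hsv[...,0]<20)&(hsv[...,1]>150)&(hsv[...,2]>90)).astype(np.uint8);z=np.zeros_like(m);z[130:190,253:275]=1;m*=z
k=max(cv2.findContours(m,0,2)[0],key=cv2.contourArea);r=cv2.minAreaRect(k);print(r)
p=np.argwhere(m)[:,::-1];q=W[p[:,1],p[:,0]];print("top z",np.percentile(q[:,2],[10,50,90]))
for h in(.065,.07,.075):
    b=plane(c,cv2.boxPoints(r),h)[:,:2];print(h,b.mean(0).round(4),b.round(4).tolist())
b=plane(c,cv2.boxPoints(r),.07)[:,:2]
# rim: outer edge points by height
i=(W[...,2]>.079)&(W[...,2]<.092);i[:100]=0;i[215:]=0;i[:,:115]=0;i[:,228:]=0
k=np.argwhere(i)[:,::-1];P=plane(c,cv2.convexHull(k.astype(np.int32)).reshape(-1,2),.085)[:,:2]
def fit(P):
    A=np.c_[2*P,np.ones(len(P))];x=np.linalg.lstsq(A,(P**2).sum(1),rcond=None)[0];return x[:2],np.sqrt(x[2]+x[:2]@x[:2])
print(len(k),fit(P))
g=(hsv[...,2]>140)&(hsv[...,1]<60);g[:105]=0;g[215:]=0;g[:,:120]=0;g[:,228:]=0
hp=cv2.convexHull(np.argwhere(g)[:,::-1].astype(np.int32)).reshape(-1,2)
P=plane(c,hp,.085)[:,:2];x,rr=fit(P);e=abs(np.linalg.norm(P-x,axis=1)-rr);print(x,rr,e.max());P=P[e<.003];x,rr=fit(P);print("rim",x,rr,len(P))
d=b.mean(0)-x;print("dir",d,np.hypot(*d),np.arctan2(d[1],d[0]))
# top wire pts above and below sleeve
for v in(118,125,130,190,195):
    row=W[v,250:275];print(v,[(250+j,row[j].round(3).tolist()) for j in range(25) if row[j,2]>.04])
```

```text
((262.5, 169.0), (18.0, 11.0), 90.0)
top z [0.07451475 0.07641048 0.07778969]
0.065 [ 0.5836 -0.2652] [[0.5763, -0.2557], [0.5885, -0.2543], [0.5911, -0.2747], [0.5787, -0.2762]]
0.07 [ 0.5835 -0.2642] [[0.5763, -0.2548], [0.5883, -0.2534], [0.5908, -0.2735], [0.5786, -0.275]]
0.075 [ 0.5833 -0.2632] [[0.5762, -0.2539], [0.588, -0.2525], [0.5905, -0.2724], [0.5785, -0.2738]]
2012 (array([ 0.48871243, -0.26176752]), np.float64(0.053891798157984935))
[ 0.4920376  -0.26661039] 0.05408212699179456 0.016553030073688427
rim [ 0.48730561 -0.26374644] 0.051903256301864056 15
dir [ 0.09618172 -0.00044176] 0.09618273481161461 -0.004592977250809851
118 [(251, [0.572, -0.188, 0.441]), (260, [0.574, -0.21, 0.07]), (261, [0.575, -0.209, 0.073]), (262, [0.576, -0.209, 0.074]), (263, [0.577, -0.209, 0.073]), (264, [0.578, -0.209, 0.072])]
125 [(260, [0.575, -0.217, 0.071]), (261, [0.576, -0.217, 0.073]), (262, [0.577, -0.216, 0.073]), (263, [0.578, -0.216, 0.073]), (264, [0.579, -0.216, 0.071])]
130 [(260, [0.576, -0.222, 0.069]), (261, [0.577, -0.222, 0.072]), (262, [0.578, -0.222, 0.073]), (263, [0.579, -0.222, 0.073]), (264, [0.58, -0.221, 0.073])]
190 [(260, [0.584, -0.288, 0.071]), (261, [0.585, -0.288, 0.073]), (262, [0.586, -0.287, 0.074]), (263, [0.587, -0.287, 0.072]), (264, [0.588, -0.287, 0.073])]
195 [(260, [0.584, -0.294, 0.07]), (261, [0.585, -0.294, 0.071]), (262, [0.586, -0.293, 0.072]), (263, [0.588, -0.293, 0.072]), (264, [0.589, -0.293, 0.07])]
```

Call:
apply_moves(jaw=[0,0,0,0,0,0,0,0,0,0], linear=[[0.07,0.07,-0.6],[0,0,-0.6],[0,0,-0.6],[0,0,-0.6],[0,0,-0.4],[0,0,0],[0,0,0],[0,0,0],[0,0,0],[0,0,0]], dr=[[0,-0.12,0],[0,0,0],[0,0,0],[0,0,0],[0,0,0],[0,0,0],[0,0,0],[0,0,0],[0,0,0],[0,0,0]])

```text
clock: 3.95
position: [0.5857, -0.2537, 0.1443]
ee_rot: [0.666, 0.746, 0.002, 0.007]
ft_force: [-0.0, 0.1, 0.5]
width: 0.497
```

```bash
cat > st.py <<'E'
from rig import get_state,capture
from h import *
import sys
from scipy.spatial.transform import Rotation as Ro
s=get_state();R=Ro.from_quat(s["ee_rot"]).as_matrix()
print("t",round(s["clock"],2),"p",s["position"].round(4),"tz",R[:,2].round(4),"yaw_y",round(float(np.arctan2(R[1,1],R[0,1])),4),"w",round(s["width"],3),"F",s["ft_force"].round(2),"T",s["torque"].round(3))
for a in sys.argv[1:]:
    n,i=a.split(":");c=capture(n);np.savez(f"{n}{i}.npz",**c);cv2.imwrite(f"pics/{n}{i}.png",c["image"])
E
python3 st.py wrist:2 scene:2
```

```text
t 3.95 p [ 0.5857 -0.2537  0.1443] tz [ 0.0135 -0.0068 -0.9999] yaw_y 0.1144 w 0.497 F [-0.01  0.06  0.51] T [ 0.018  0.065 -0.022]
```

View pics/wrist2.png

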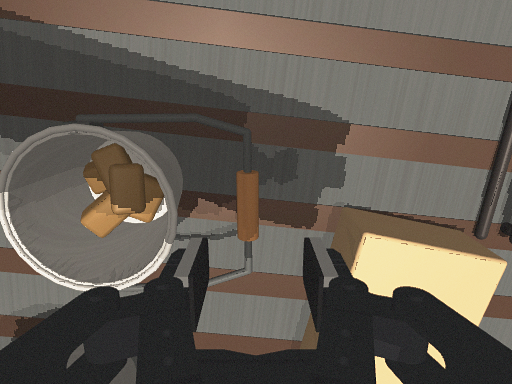

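Call:
apply_moves(jaw=[0,0,0,0,0,0,0,0,0,0], linear=[[-0.07,0,0],[0,0,-0.3],[0,0,-0.3],[0,0,-0.3],[0,0,-0.3],[0,0,-0.2],[0,0,0],[0,0,0],[0,0,0],[0,0,0]], dr=[[0.06,0.1,0],[0,0,0],[0,0,0],[0,0,0],[0,0,0],[0,0,0],[0,0,0],[0,0,0],[0,0,0],[0,0,0]])

```text
clock: 5.3
position: [0.5806, -0.2535, 0.0533]
ee_rot: [0.666, 0.746, 0.001, 0.0]
ft_force: [0.1, 0.8, -0.7]
width: 0.501
```

```bash
python3 st.py wrist:3 scene:3
```

```text
t 5.3 p [ 0.5806 -0.2535  0.0533] tz [ 1.e-03  7.e-04 -1.e+00] yaw_y 0.1144 w 0.501 F [ 0.13  0.76 -0.73] T [-0.044  0.002 -0.03 ]
```

View pics/wrist3.png

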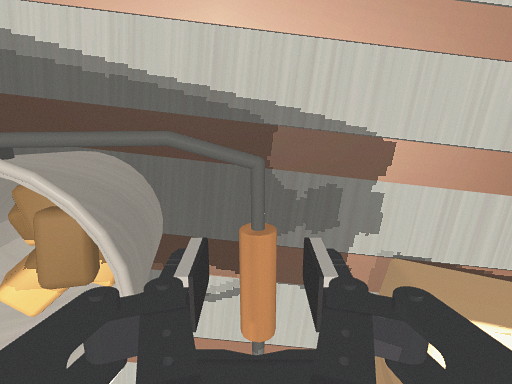

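View pics/scene3.png

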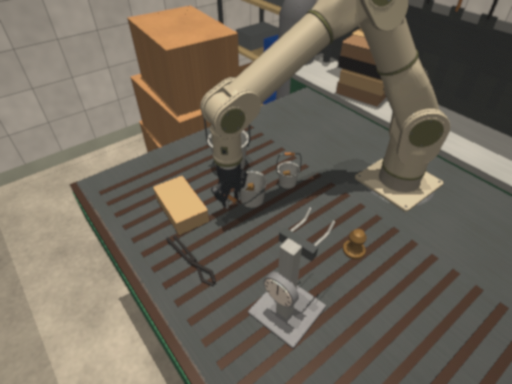

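Call:
apply_moves(jaw=[0,0,0,0,0,0,0,0,0,0], linear=[[0.015,0,0.1],[0,0,0],[0,0,0],[0,0,0],[0,0,0],[0,0,0],[0,0,0],[0,0,0],[0,0,0],[0,0,0]], dr=[[0,0,0],[0,0,0],[0,0,0],[0,0,0],[0,0,0],[0,0,0],[0,0,0],[0,0,0],[0,0,0],[0,0,0]])

```text
clock: 6.65
position: [0.5816, -0.2535, 0.0598]
ee_rot: [0.666, 0.746, 0.001, 0.0]
ft_force: [-0.0, 0.0, 0.1]
width: 0.499
```

```bash
python3 st.py wrist:4
python3 - <<'E'
from h import *
c=dict(np.load("wrist4.npz"));hsv=cv2.cvtColor(c["image"],cv2.COLOR_BGR2HSV)
for v in(240,255,270,285,300):
    r=hsv[v];o=[u for u in range(225,290) if r[u,0]<22 and r[u,1]>120 and r[u,2]>70];dk=[u for u in range(190,330) if r[u,2]<45]
    print(v,o[:1],o[-1:],[u for u in dk if u<240][-1:],[u for u in dk if u>280][:1])
E
```

```text
t 6.65 p [ 0.5816 -0.2535  0.0598] tz [ 1.e-03  6.e-04 -1.e+00] yaw_y 0.1144 w 0.499 F [-0.03  0.02  0.11] T [0.004 0.022 0.013]
240 [238] [272] [] [305]
255 [238] [272] [] []
270 [238] [272] [208] [304]
285 [239] [272] [206] []
300 [239] [271] [203] [309]
```

Call:
apply_moves(jaw=[0.2,0.4,0.5,0.55,0.6,0.65,0.7,0.8,1,1], linear=[[0,0,0],[0,0,0],[0,0,0],[0,0,0],[0,0,0],[0,0,0],[0,0,0],[0,0,0],[0,0,0],[0,0,0]], dr=[[0,0,0],[0,0,0],[0,0,0],[0,0,0],[0,0,0],[0,0,0],[0,0,0],[0,0,0],[0,0,0],[0,0,0]])

```text
clock: 7.95
position: [0.5815, -0.2535, 0.0598]
ee_rot: [0.665, 0.746, 0.001, 0.0]
ft_force: [-0.3, -0.3, -0.0]
width: 0.143
```

```bash
python3 st.py wrist:5 top:5
```

```text
t 7.95 p [ 0.5815 -0.2535  0.0598] tz [ 9.e-04  5.e-04 -1.e+00] yaw_y 0.1145 w 0.143 F [-0.26 -0.26 -0.02] T [-0.004  0.002 -0.01 ]
```

View pics/wrist5.png

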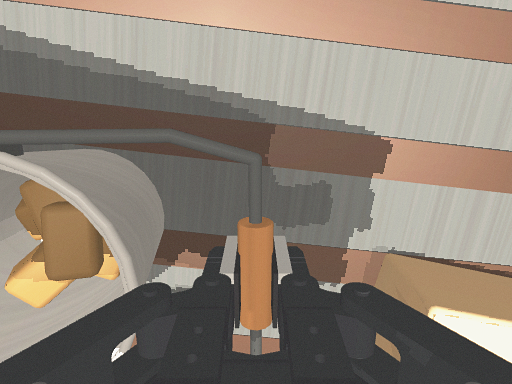

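```bash
cat > arc.py <<'E'
import numpy as np,sys
# arc from current TCP: args a_now a_end nrows
a0,a1,n=float(sys.argv[1]),float(sys.argv[2]),int(sys.argv[3]);L=.095;u=np.array([np.cos(.1145),np.sin(.1145)])
a=np.linspace(a0,a1,n+1);h=L*np.sin(a);z=L*np.cos(a)
for i in range(n):print(np.r_[(h[i+1]-h[i])*u,z[i+1]-z[i]].__truediv__(.06).round(3).tolist())
E
python3 arc.py 1.655 1.255 8; echo
python3 - <<'E'
import numpy as np
u=np.array([np.cos(.1145),np.sin(.1145)])
p0=np.array([.5815,-.2535,.0598])
for a in(1.655,1.255,.855,.455,.2,0):print(a,(p0+np.r_[.095*(np.sin(a)-np.sin(1.655))*u,.095*(np.cos(a)-np.cos(1.655))]).round(4))
E
```

```text
[0.005, 0.001, 0.079]
[0.001, 0.0, 0.079]
[-0.003, -0.0, 0.079]
[-0.007, -0.001, 0.079]
[-0.011, -0.001, 0.078]
[-0.015, -0.002, 0.078]
[-0.019, -0.002, 0.077]
[-0.023, -0.003, 0.076]

1.655 [ 0.5815 -0.2535  0.0598]
1.255 [ 0.5772 -0.254   0.0973]
0.855 [ 0.5587 -0.2561  0.1301]
0.455 [ 0.5289 -0.2595  0.1531]
0.2 [ 0.5062 -0.2622  0.1609]
0 [ 0.4875 -0.2643  0.1628]
```

Call:
apply_moves(jaw=[1,1,1,1,1,1,1,1,1,1], linear=[[0.005,0,0.08],[0,0,0.08],[-0.003,0,0.08],[-0.007,0,0.08],[-0.011,0,0.08],[-0.015,0,0.08],[-0.019,0,0.075],[-0.02,0,0.07],[0,0,0],[0,0,0]], dr=[[0,0,0],[0,0,0],[0,0,0],[0,0,0],[0,0,0],[0,0,0],[0,0,0],[0,0,0],[0,0,0],[0,0,0]])

```text
clock: 9.3
position: [0.576, -0.2541, 0.0998]
ee_rot: [0.666, 0.746, -0.0, -0.0]
ft_force: [-1.2, -0.3, -0.9]
width: 0.14
```

```bash
python3 st.py wrist:6
```

```text
t 9.3 p [ 0.576  -0.2541  0.0998] tz [-6.e-04  0.e+00 -1.e+00] yaw_y 0.1138 w 0.14 F [-1.16 -0.32 -0.89] T [-0.184  0.264  0.018]
```

View pics/wrist6.png

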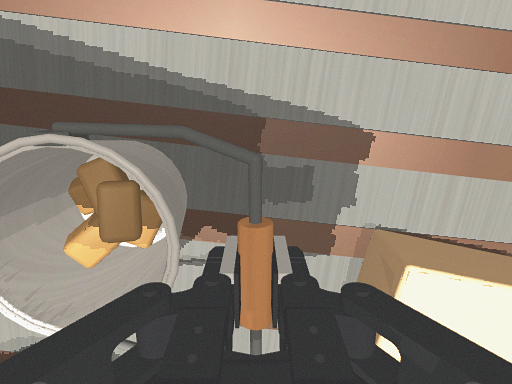

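```bash
python3 arc.py 1.227 0.827 8
```

```text
[-0.028, -0.003, 0.074]
[-0.032, -0.004, 0.072]
[-0.036, -0.004, 0.071]
[-0.039, -0.004, 0.069]
[-0.042, -0.005, 0.067]
[-0.046, -0.005, 0.064]
[-0.049, -0.006, 0.062]
[-0.052, -0.006, 0.06]
```

Call:
apply_moves(jaw=[1,1,1,1,1,1,1,1,1,1], linear=[[-0.04,-0.004,0.07],[-0.033,-0.004,0.07],[-0.036,-0.004,0.07],[-0.04,-0.004,0.067],[-0.042,-0.005,0.065],[0,0,0],[0,0,0],[0,0,0],[0,0,0],[0,0,0]], dr=[[0,0,0],[0,0,0],[0,0,0],[0,0,0],[0,0,0],[0,0,0],[0,0,0],[0,0,0],[0,0,0],[0,0,0]])

```text
clock: 10.6
position: [0.5643, -0.2554, 0.1219]
ee_rot: [0.666, 0.746, 0.0, 0.0]
ft_force: [-0.2, -0.7, 0.0]
width: 0.145
```

```bash
python3 st.py wrist:7
```

```text
t 10.6 p [ 0.5643 -0.2554  0.1219] tz [ 5.e-04 -1.e-04 -1.e+00] yaw_y 0.114 w 0.145 F [-0.25 -0.69  0.02] T [-0.078  0.101  0.001]
```

```bash
python3 arc.py 0.965 0.485 8
```

```text
[-0.056, -0.006, 0.076]
[-0.06, -0.007, 0.073]
[-0.065, -0.007, 0.069]
[-0.069, -0.008, 0.065]
[-0.072, -0.008, 0.061]
[-0.076, -0.009, 0.056]
[-0.079, -0.009, 0.052]
[-0.082, -0.009, 0.047]
```

Call:
apply_moves(jaw=[1,1,1,1,1,1,1,1,1,1], linear=[[-0.055,-0.006,0.075],[-0.06,-0.007,0.072],[-0.065,-0.007,0.068],[-0.069,-0.008,0.064],[-0.072,-0.008,0.06],[-0.076,-0.009,0.056],[0,0,0],[0,0,0],[0,0,0],[0,0,0]], dr=[[0,0,0],[0,0,0],[0,0,0],[0,0,0],[0,0,0],[0,0,0],[0,0,0],[0,0,0],[0,0,0],[0,0,0]])

```text
clock: 11.9
position: [0.5383, -0.2581, 0.147]
ee_rot: [0.666, 0.746, -0.0, -0.0]
ft_force: [-0.4, -0.6, -0.7]
width: 0.143
```

```bash
python3 st.py wrist:8 top:8;python3 - <<'E'
import numpy as np
from rig import get_state
p=get_state()["position"];a=np.arccos((p[2]+.0102-.078)/.095);print(a,.5815+.095*(np.sin(a)-np.sin(1.655))*.9934)
E
```

```text
t 11.9 p [ 0.5383 -0.2581  0.147 ] tz [-6.e-04  1.e-04 -1.e+00] yaw_y 0.114 w 0.143 F [-0.44 -0.65 -0.69] T [-0.086  0.16  -0.014]
0.5846939470025192 0.5395499965000599
```

View pics/wrist8.png

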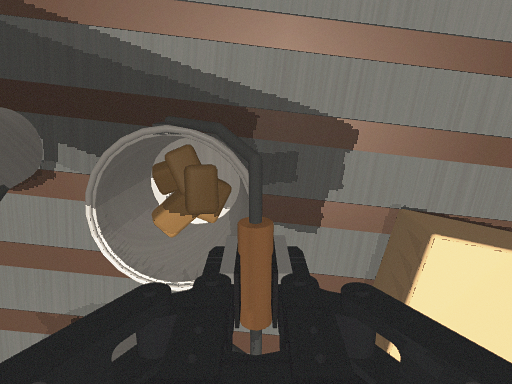

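```bash
python3 arc.py 0.58 0.2 6; echo; python3 arc.py 0.2 0 3
```

```text
[-0.085, -0.01, 0.052]
[-0.088, -0.01, 0.047]
[-0.091, -0.01, 0.041]
[-0.093, -0.011, 0.035]
[-0.095, -0.011, 0.029]
[-0.097, -0.011, 0.023]

[-0.103, -0.012, 0.018]
[-0.104, -0.012, 0.011]
[-0.105, -0.012, 0.004]
```

Call:
apply_moves(jaw=[1,1,1,1,1,1,1,1,1,1], linear=[[-0.085,-0.01,0.05],[-0.088,-0.01,0.045],[-0.091,-0.01,0.04],[-0.093,-0.011,0.034],[-0.095,-0.011,0.028],[-0.097,-0.011,0.022],[0,0,0],[0,0,0],[0,0,0],[0,0,0]], dr=[[0,0,0],[0,0,0],[0,0,0],[0,0,0],[0,0,0],[0,0,0],[0,0,0],[0,0,0],[0,0,0],[0,0,0]])

```text
clock: 13.25
position: [0.5028, -0.2617, 0.1605]
ee_rot: [0.666, 0.746, -0.0, -0.001]
ft_force: [0.9, -2.1, -3.2]
width: 0.139
```

```bash
python3 st.py wrist:9 scene:9
```

```text
t 13.25 p [ 0.5028 -0.2617  0.1605] tz [-9.e-04  8.e-04 -1.e+00] yaw_y 0.1143 w 0.139 F [ 0.9  -2.07 -3.24] T [-0.077 -0.059 -0.006]
```

View pics/wrist9.png

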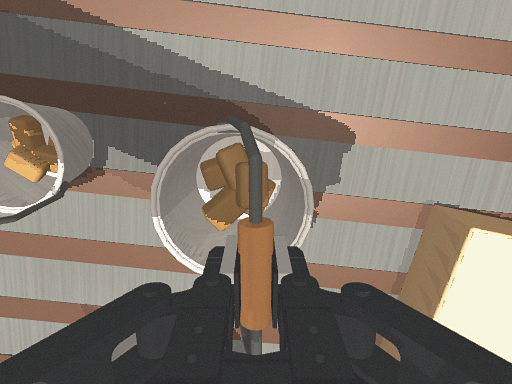

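Call:
apply_moves(jaw=[1,1,1,1,1,1,1,1,1,1], linear=[[0,-0.015,-0.025],[0,0,0],[0,0,0],[0,0,0],[0,0,0],[0,0,0],[0,0,0],[0,0,0],[0,0,0],[0,0,0]], dr=[[0,0,0],[0,0,0],[0,0,0],[0,0,0],[0,0,0],[0,0,0],[0,0,0],[0,0,0],[0,0,0],[0,0,0]])

```text
clock: 14.6
position: [0.5038, -0.2624, 0.1601]
ee_rot: [0.665, 0.746, 0.001, 0.0]
ft_force: [-0.5, 0.8, -0.6]
width: 0.142
```

```bash
python3 st.py wrist:10
python3 - <<'E'
from h import *
def fit(P):
    A=np.c_[2*P,np.ones(len(P))];x=np.linalg.lstsq(A,(P**2).sum(1),rcond=None)[0];return x[:2],np.sqrt(x[2]+x[:2]@x[:2])
for i in(1,9,10):
    c=dict(np.load(f"wrist{i}.npz"));W=cloud(c)
    g=(W[...,2]>.081)&(W[...,2]<.09)&(np.hypot(W[...,0]-.488,W[...,1]+.264)<.06)&(np.hypot(W[...,0]-.488,W[...,1]+.264)>.035)
    P=W[g];x,r=fit(P[:,:2]);e=abs(np.linalg.norm(P[:,:2]-x,axis=1)-r);x,r=fit(P[e<.004][:,:2]);
    A=np.c_[P[e<.004],np.ones(sum(e<.004))];pl=np.linalg.lstsq(np.c_[A[:,:2]-x,A[:,3]],A[:,2],rcond=None)[0]
    print(i,len(P),x.round(4),r.round(4),"tilt",pl.round(4))
E
```

```text
t 14.6 p [ 0.5038 -0.2624  0.1601] tz [ 1.2e-03  6.0e-04 -1.0e+00] yaw_y 0.1147 w 0.142 F [-0.55  0.78 -0.63] T [0.029 0.053 0.052]
1 1852 [ 0.488  -0.2626] 0.0495 tilt [0.0043 0.0045 0.0848]
9 3808 [ 0.4877 -0.2617] 0.0492 tilt [0.0059 0.0055 0.085 ]
10 3793 [ 0.4884 -0.262 ] 0.0492 tilt [0.0004 0.007  0.0848]
```

Call:
apply_moves(jaw=[1,1,1,1,1,1,1,1,1,1], linear=[[-0.07,-0.004,0.01],[-0.07,-0.004,0.007],[-0.07,-0.004,0.005],[-0.05,-0.004,0],[0,0,0],[0,0,0],[0,0,0],[0,0,0],[0,0,0],[0,0,0]], dr=[[0,0,0],[0,0,0],[0,0,0],[0,0,0],[0,0,0],[0,0,0],[0,0,0],[0,0,0],[0,0,0],[0,0,0]])

```text
clock: 15.9
position: [0.4872, -0.264, 0.1615]
ee_rot: [0.666, 0.746, 0.0, 0.001]
ft_force: [0.6, 0.6, -2.2]
width: 0.142
```

```bash
python3 st.py wrist:11 scene:11
python3 - <<'E'
from h import *
def fit(P):
    A=np.c_[2*P,np.ones(len(P))];x=np.linalg.lstsq(A,(P**2).sum(1),rcond=None)[0];return x[:2],np.sqrt(x[2]+x[:2]@x[:2])
for i in(11,):
    c=dict(np.load(f"wrist{i}.npz"));W=cloud(c)
    g=(W[...,2]>.081)&(W[...,2]<.09)&(np.hypot(W[...,0]-.488,W[...,1]+.264)<.06)&(np.hypot(W[...,0]-.488,W[...,1]+.264)>.035)
    P=W[g];x,r=fit(P[:,:2]);e=abs(np.linalg.norm(P[:,:2]-x,axis=1)-r);x,r=fit(P[e<.004][:,:2]);
    print(i,len(P),x.round(4),r.round(4),P[:,2].mean())
E
```

```text
t 15.9 p [ 0.4872 -0.264   0.1615] tz [ 1.6e-03 -2.0e-04 -1.0e+00] yaw_y 0.1143 w 0.142 F [ 0.55  0.57 -2.2 ] T [-0.114 -0.085  0.037]
11 3724 [ 0.4881 -0.2618] 0.0493 0.08488403091329516
```

View pics/wrist11.png

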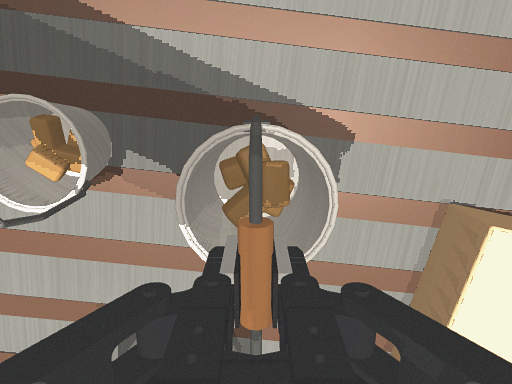

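Call:
apply_moves(jaw=[1,1,1,1,1,1,1,1,1,1], linear=[[0,0,0.03],[0,0,0.06],[0,0,0.12],[0,0,0.2],[0,0,0.25],[0,0,0.25],[0,0,0.25],[0,0,0.2],[0,0,0.12],[0,0,0.05]], dr=[[0,0,0],[0,0,0],[0,0,0],[0,0,0],[0,0,0],[0,0,0],[0,0,0],[0,0,0],[0,0,0],[0,0,0]])

```text
clock: 17.25
position: [0.4864, -0.2633, 0.2597]
ee_rot: [0.665, 0.746, 0.0, 0.0]
ft_force: [-0.2, -0.3, -5.7]
width: 0.147
```

Call:
apply_moves(jaw=[1,1,1,1,1,1,1,1,1,1], linear=[[0,0.05,0.1],[0,0.15,0.2],[-0.05,0.3,0.2],[-0.1,0.45,0.1],[-0.1,0.5,0.05],[-0.1,0.5,0],[-0.1,0.5,0],[-0.1,0.4,0],[-0.05,0.3,0],[0,0.2,0]], dr=[[0,0,0],[0,0,0],[0,0,0.1],[0,0,0.1],[0,0,0.1],[0,0,0.1],[0,0,0.1],[0,0,0.1],[0,0,0.1],[0,0,0]])

```text
clock: 18.5
position: [0.4477, -0.0475, 0.3037]
ee_rot: [0.634, 0.773, 0.0, 0.001]
ft_force: [-0.5, -0.2, -5.9]
width: 0.139
```

```bash
python3 st.py wrist:12 scene:12
```

```text
t 18.5 p [ 0.4477 -0.0475  0.3037] tz [ 2.1e-03 -9.0e-04 -1.0e+00] yaw_y 0.1975 w 0.139 F [-0.5  -0.17 -5.92] T [-0.043  0.007 -0.004]
```

View pics/scene12.png

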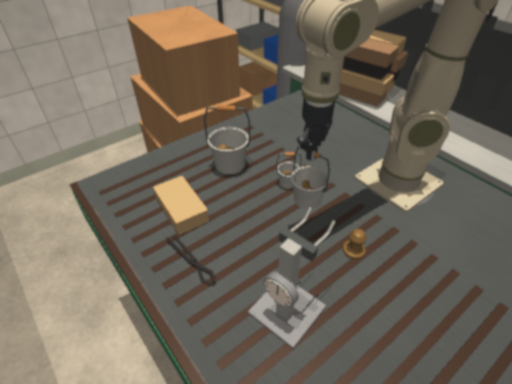

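View pics/wrist12.png

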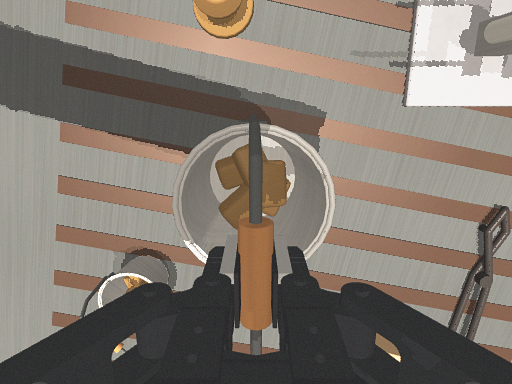

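Call:
apply_moves(jaw=[1,1,1,1,1,1,1,1,1,1], linear=[[0.02,0.25,0],[0.04,0.35,0],[0.05,0.4,0],[0.05,0.4,0],[0.04,0.35,0],[0.03,0.25,0],[0.02,0.15,0],[0,0.1,0],[0,0,0],[0,0,0]], dr=[[0,0,0],[0,0,0],[0,0,0],[0,0,0],[0,0,0],[0,0,0],[0,0,0],[0,0,0],[0,0,0],[0,0,0]])

```text
clock: 19.85
position: [0.4645, 0.0912, 0.3027]
ee_rot: [0.637, 0.771, 0.001, -0.001]
ft_force: [-0.3, 0.2, -5.7]
width: 0.142
```

```bash
python3 st.py wrist:13 top:13
```

```text
t 19.85 p [0.4645 0.0912 0.3027] tz [ 1.e-04  3.e-03 -1.e+00] yaw_y 0.1892 w 0.142 F [-0.3   0.25 -5.75] T [-0.02   0.014 -0.056]
```

View pics/wrist13.png

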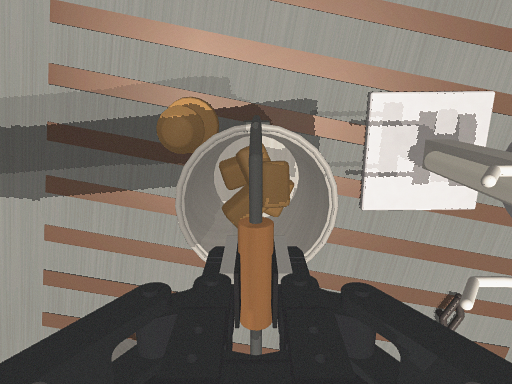

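View pics/top13.png

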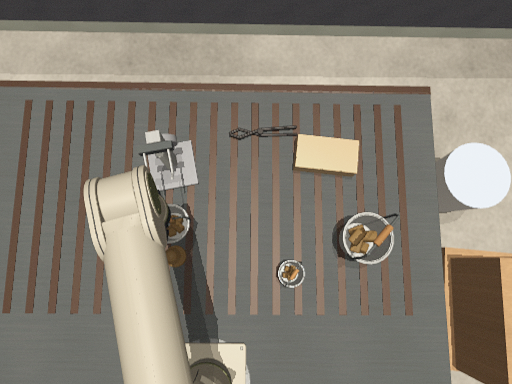

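The wrist view shows the pail hanging level, with the prong tips at (490,176) and (470,300). I'll compare the sleeve and the prongs in the stand's axes.

Run:
```python
from h import *
c=dict(np.load("wrist13.npz"));W=cloud(c);hsv=cv2.cvtColor(c["image"],cv2.COLOR_BGR2HSV)
g=(W[...,2]>.25)&(W[...,2]<.31);g[:,:420]=0
P=W[g];v=np.argwhere(g)[:,0];uu=np.argwhere(g)[:,1]
for nm,s in(("A",v<230),("B",v>=230)):
    Q=P[s];print(nm,len(Q),Q.min(0).round(4),Q.max(0).round(4))
    t=Q[Q[:,2]>.283];print(" tip",t.mean(0).round(4),len(t)); l=Q[Q[:,2]<.28];print(" bar",l.mean(0).round(4),np.polyfit(l[:,0],l[:,1],1).round(3) if len(l)>5 else "")
m=(hsv[...,0]<20)&(hsv[...,1]>120)&(hsv[...,2]>60);m[:,:235]=0;m[:,278:]=0;m[:215]=0;m[335:]=0
q=np.argwhere(m);S=W[q[:,0],q[:,1]];print("sleeve",S.min(0).round(4),S.max(0).round(4),S.mean(0).round(4),q.min(0),q.max(0))
d=S[:,:2]-[.4645,.0912];th=.1892;lat=d@[-np.sin(th),np.cos(th)];lon=d@[np.cos(th),np.sin(th)];print("lat",np.percentile(lat,[0,2,98,100]),"lon",np.percentile(lon,[1,50,99]))
T=W[120:215,250:262].reshape(-1,3);T=T[T[:,2]>.28];d=T[:,:2]-[.4645,.0912];print("wire z",np.percentile(T[:,2],[50,90]),"lat",(d@[-np.sin(th),np.cos(th)]).max(),"lon",np.median(d@[np.cos(th),np.sin(th)]))
g=(W[...,2]>.20)&(W[...,2]<.25);g[:,:175]=0;g[:,345:]=0;g[:110]=0;g[285:]=0
R=W[g];print("rim",R.mean(0),R[:,2].min(),R[:,2].max(),len(R)); hp=R[R[:,2]>np.percentile(R[:,2],40)]
A=np.c_[2*hp[:,:2],np.ones(len(hp))];x=np.linalg.lstsq(A,(hp[:,:2]**2).sum(1),rcond=None)[0];print(x[:2],np.sqrt(x[2]+x[:2]@x[:2]))
```

```text
A 453 [0.5594 0.1401 0.2619] [0.5885 0.151  0.2895]
 tip [0.5622 0.1435 0.2864] 181
 bar [0.5794 0.1477 0.2685] [0.043 0.123]
B 799 [0.572  0.0776 0.2613] [0.6125 0.0909 0.2887]
 tip [0.575  0.0815 0.2861] 159
 bar [0.5958 0.0862 0.2681] [0.144 0.001]
sleeve [0.4519 0.0618 0.1682] [0.4874 0.1588 0.4367] [0.464  0.095  0.3161] [215 235] [330 277]
lat [-0.02732608 -0.01971367  0.02335061  0.0687785 ] lon [-0.01315196  0.00027895  0.00677279]
wire z [0.31491673 0.3161416 ] lat 0.06877850454407057 lon 0.0003397131320663801
rim [0.46525155 0.09901179 0.21878086] 0.20000755838342962 0.24841708814343041 6686
[0.46508183 0.09370286] 0.04905154409287411
```

Call:
apply_moves(jaw=[1,1,1,1,1,1,1,1,1,1], linear=[[0.1,0.02,0.02],[0.2,0.04,0],[0.3,0.06,0],[0.35,0.065,0],[0.35,0.065,0],[0.3,0.06,0],[0.25,0.045,0],[0.15,0.03,0],[0.1,0.02,0],[0,0,0]], dr=[[0,0,0.1],[0,0,0],[0,0,0],[0,0,0],[0,0,0],[0,0,0],[0,0,0],[0,0,0],[0,0,0],[0,0,0]])

```text
clock: 21.2
position: [0.5982, 0.1128, 0.3026]
ee_rot: [0.635, 0.773, 0.001, -0.001]
ft_force: [0.3, 0.0, -5.3]
width: 0.147
```

```bash
python3 st.py wrist:14 scene:14 top:14
python3 - <<'E'
from h import *
c=dict(np.load("scene14.npz"))["image"];cv2.imwrite("pics/scene14c.png",cv2.resize(c[150:350,230:380],None,fx=4,fy=3,interpolation=cv2.INTER_CUBIC))
E
```

```text
t 21.2 p [0.5982 0.1128 0.3026] tz [-5.0e-04  2.4e-03 -1.0e+00] yaw_y 0.1951 w 0.147 F [ 0.26  0.02 -5.25] T [-0.007  0.007  0.011]
```

View pics/wrist14.png

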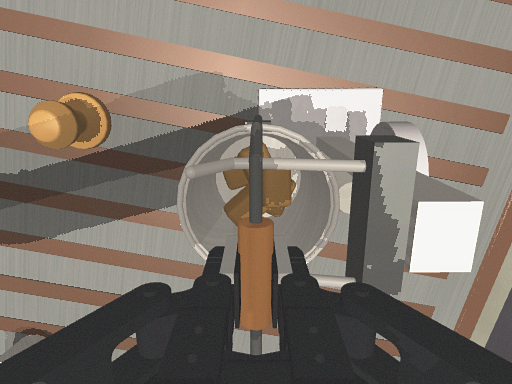

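View pics/scene14c.png

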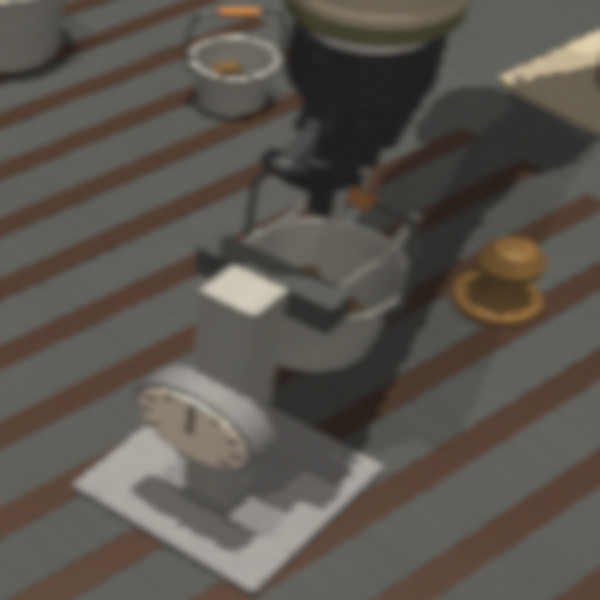

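```bash
cat > hang.py <<'E'
from h import *
import sys
n=sys.argv[1];th=.197;ux=np.array([np.cos(th),np.sin(th)]);uy=np.array([-np.sin(th),np.cos(th)]);p=np.array([.5982,.1128]) if len(sys.argv)<4 else np.array([float(sys.argv[2]),float(sys.argv[3])])
c=dict(np.load(f"wrist{n}.npz"));W=cloud(c);D=W[...,:2]-p;lon=D@ux;lat=D@uy;z=W[...,2]
g=(z>.2)&(z<.30);
a=g&(lat>.02)&(lat<.045)&(lon<.05);a[:140]=0;a[190:]=0
for u in list(range(182,250,6))+list(range(264,366,12)):
    i=np.where(a[:,u])[0]
    if len(i):
        i=i[np.argsort(-z[i,u])[:4]];print(u,i.mean().round(0),"lon",lon[i,u].mean().round(4),"lat",lat[i,u].mean().round(4),"z",z[i,u].mean().round(4))
i=[(v,u) for v in range(190,215) for u in range(250,264)];zz=np.array([z[q] for q in i]);print("wire z",np.percentile(zz,[50,90]).round(4),"lon",np.median([lon[q] for q in i]).round(4))
h=cv2.cvtColor(c["image"],cv2.COLOR_BGR2HSV);m=(h[...,0]<20)&(h[...,1]>120)&(h[...,2]>60)&(abs(lon)<.012);m[:,:238]=0;m[:,275:]=0;m[:215]=0;m[335:]=0;print("sleeve lat",np.percentile(lat[m],[1,99]).round(4))
b=a.copy();b[:]=g&(lat<-.02)&(lat>-.05);b[:250]=0;print("right prong lat",np.median(lat[b&(lon>.02)&(lon<.04)]),b.sum())
E
python3 hang.py 14
```

```text
182 176.0 lon -0.0458 lat 0.0217 z 0.2263
188 172.0 lon -0.0293 lat 0.037 z 0.2888
194 172.0 lon -0.0268 lat 0.0371 z 0.2879
200 172.0 lon -0.0246 lat 0.0366 z 0.2849
206 172.0 lon -0.0223 lat 0.0361 z 0.2822
212 170.0 lon -0.0199 lat 0.0364 z 0.2793
218 167.0 lon -0.0173 lat 0.037 z 0.2764
224 166.0 lon -0.0148 lat 0.0366 z 0.2725
230 164.0 lon -0.0122 lat 0.0368 z 0.2689
236 163.0 lon -0.0093 lat 0.037 z 0.2668
242 164.0 lon -0.0063 lat 0.0368 z 0.2668
248 163.0 lon -0.0032 lat 0.037 z 0.2668
264 165.0 lon 0.0048 lat 0.0361 z 0.2674
276 164.0 lon 0.0108 lat 0.0369 z 0.2681
288 164.0 lon 0.0167 lat 0.0368 z 0.2691
300 166.0 lon 0.0226 lat 0.0363 z 0.27
312 165.0 lon 0.0283 lat 0.0368 z 0.2712
324 165.0 lon 0.034 lat 0.0372 z 0.2721
336 166.0 lon 0.0397 lat 0.0365 z 0.2728
348 166.0 lon 0.0453 lat 0.0367 z 0.2738
wire z [0.3151 0.316 ] lon 0.0009
sleeve lat [-0.0198  0.0235]
right prong lat -0.028403216645576677 1128
```

Call:
apply_moves(jaw=[1,1,1,1,1,1,1,1,1,1], linear=[[-0.04,0.012,0],[-0.04,0.012,0],[0,0,-0.05],[0,0,-0.1],[0,0,-0.12],[0,0,-0.1],[0,0,-0.05],[0,0,0],[0,0,0],[0,0,0]], dr=[[0,0,0],[0,0,0],[0,0,0],[0,0,0],[0,0,0],[0,0,0],[0,0,0],[0,0,0],[0,0,0],[0,0,0]])

```text
clock: 22.6
position: [0.592, 0.1141, 0.2763]
ee_rot: [0.635, 0.773, 0.001, -0.0]
ft_force: [-0.4, -0.1, -5.4]
width: 0.139
```

```bash
python3 st.py wrist:15; python3 hang.py 15 $(python3 -c "
from rig import get_state;p=get_state()['position'];print(p[0],p[1])")|grep -v "^2[0-9][0-9]"
```

```text
t 22.6 p [0.592  0.1141 0.2763] tz [ 4.0e-04  1.2e-03 -1.0e+00] yaw_y 0.195 w 0.139 F [-0.4  -0.1  -5.41] T [ 0.024 -0.015  0.042]
182 175.0 lon -0.0454 lat 0.0222 z 0.2012
188 176.0 lon -0.033 lat 0.0331 z 0.2437
194 188.0 lon -0.0225 lat 0.0365 z 0.2863
300 184.0 lon 0.0194 lat 0.0337 z 0.2691
312 182.0 lon 0.0245 lat 0.0344 z 0.2694
324 183.0 lon 0.0294 lat 0.034 z 0.2701
336 183.0 lon 0.0342 lat 0.0344 z 0.2712
348 184.0 lon 0.0389 lat 0.0342 z 0.2726
360 183.0 lon 0.0437 lat 0.0348 z 0.2731
wire z [0.2887 0.2897] lon 0.0009
sleeve lat [-0.0196  0.0236]
right prong lat -0.03399580930614957 779
```

View pics/wrist15.png

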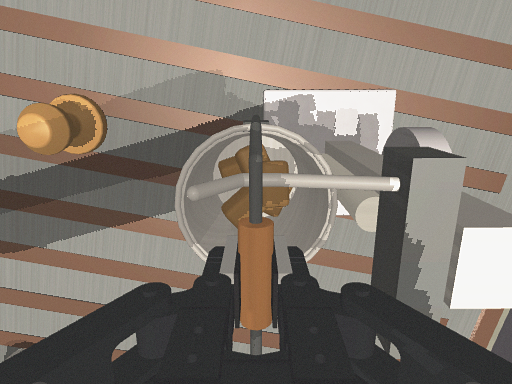

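Call:
apply_moves(jaw=[1,1,1,1,1,1,1,1,1,1], linear=[[0,0,-0.04],[0,0,-0.05],[0,0,-0.05],[0,0,-0.05],[0,0,-0.04],[0,0,-0.03],[0,0,-0.03],[0,0,-0.03],[0,0,-0.03],[0,0,-0.03]], dr=[[0,0,0],[0,0,0],[0,0,0],[0,0,0],[0,0,0],[0,0,0],[0,0,0],[0,0,0],[0,0,0],[0,0,0]])

```text
clock: 23.9
position: [0.5921, 0.1141, 0.2525]
ee_rot: [0.635, 0.773, 0.001, 0.0]
ft_force: [-0.3, -0.4, -4.0]
width: 0.142
```

```bash
python3 st.py wrist:16 scene:16; python3 hang.py 16 $(python3 -c "
from rig import get_state;p=get_state()['position'];print(p[0],p[1])")|grep -v "^2[0-9][0-9]"
```

```text
t 23.9 p [0.5921 0.1141 0.2525] tz [ 0.0011  0.0012 -1.    ] yaw_y 0.195 w 0.142 F [-0.34 -0.36 -4.02] T [-0.093  0.104  0.001]
300 187.0 lon 0.0173 lat 0.0364 z 0.2616
312 188.0 lon 0.0218 lat 0.0362 z 0.2618
324 187.0 lon 0.0262 lat 0.0365 z 0.2625
336 187.0 lon 0.0304 lat 0.0368 z 0.2638
348 188.0 lon 0.0349 lat 0.0366 z 0.2635
360 188.0 lon 0.0392 lat 0.0368 z 0.2641
wire z [0.265 0.266] lon 0.0009
sleeve lat [-0.0197  0.0235]
right prong lat nan 1036
  return _methods._mean(a, axis=axis, dtype=dtype,
  ret = ret.dtype.type(ret / rcount)
```

View pics/wrist16.png

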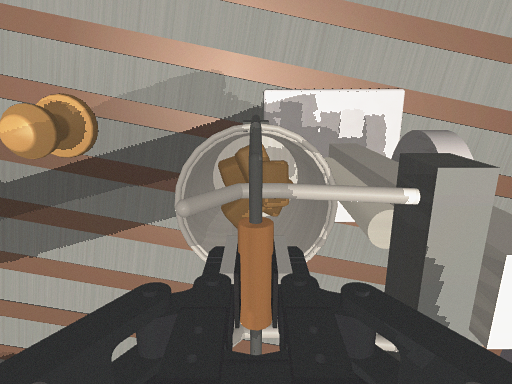

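Call:
apply_moves(jaw=[1,1,1,1,1,1,1,1,1,1], linear=[[0,0,-0.03],[0,0,-0.04],[0,0,-0.04],[0,0,-0.04],[0,0,-0.04],[0,0,-0.03],[0,0,-0.02],[0,0,0],[0,0,0],[0,0,0]], dr=[[0,0,0],[0,0,0],[0,0,0],[0,0,0],[0,0,0],[0,0,0],[0,0,0],[0,0,0],[0,0,0],[0,0,0]])

```text
clock: 25.25
position: [0.5922, 0.1142, 0.2378]
ee_rot: [0.635, 0.773, 0.001, 0.0]
ft_force: [-2.1, -0.3, -1.6]
width: 0.144
```

```bash
python3 st.py wrist:17 scene:17; python3 hang.py 17 $(python3 -c "
from rig import get_state;p=get_state()['position'];print(p[0],p[1])") 2>/dev/null|grep -v "^2[0-9][0-9]"
```

```text
t 25.25 p [0.5922 0.1142 0.2378] tz [ 0.0017  0.0011 -1.    ] yaw_y 0.1949 w 0.144 F [-2.06 -0.32 -1.56] T [-0.177  0.334  0.019]
300 188.0 lon 0.0173 lat 0.0363 z 0.2472
312 188.0 lon 0.0218 lat 0.0363 z 0.2473
324 188.0 lon 0.0261 lat 0.0365 z 0.248
336 188.0 lon 0.0306 lat 0.0365 z 0.2482
348 188.0 lon 0.0348 lat 0.0368 z 0.2492
360 188.0 lon 0.039 lat 0.037 z 0.25
wire z [0.2503 0.2513] lon 0.0009
sleeve lat [-0.0196  0.0236]
right prong lat nan 1058
```

Call:
apply_moves(jaw=[1,1,1,1,1,1,1,1,1,1], linear=[[-0.01,0,-0.02],[0,0,-0.03],[0,0,-0.03],[0,0,-0.02],[0,0,-0.01],[0,0,0],[0,0,0],[0,0,0],[0,0,0],[0,0,0]], dr=[[0,0,0],[0,0,0],[0,0,0],[0,0,0],[0,0,0],[0,0,0],[0,0,0],[0,0,0],[0,0,0],[0,0,0]])

```text
clock: 26.6
position: [0.5922, 0.1141, 0.2313]
ee_rot: [0.635, 0.772, 0.002, 0.001]
ft_force: [-1.2, -1.2, -0.5]
width: 0.14
```

```bash
python3 st.py wrist:18 scene:18;python3 st.py top:18; python3 st.py top:18
```

```text
t 26.6 p [0.5922 0.1141 0.2313] tz [ 0.0033  0.0013 -1.    ] yaw_y 0.1947 w 0.14 F [-1.19 -1.18 -0.49] T [-0.159  0.184 -0.06 ]
t 26.7 p [0.5922 0.1141 0.2313] tz [ 0.0033  0.0013 -1.    ] yaw_y 0.1946 w 0.141 F [-0.85 -0.34  0.18] T [-0.117  0.174  0.066]
t 26.75 p [0.5922 0.1142 0.2313] tz [ 0.0033  0.0013 -1.    ] yaw_y 0.1947 w 0.138 F [-0.49  0.38 -0.11] T [-0.126  0.186 -0.064]
```

View pics/wrist18.png

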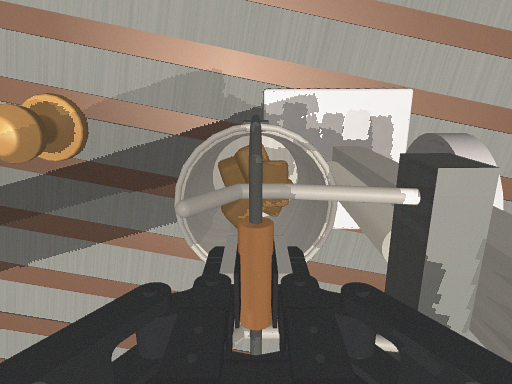

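Run:
```python
from rig import get_state,capture
import numpy as np
F=[]
for i in range(14):
    capture("top");F.append(get_state()["ft_force"])
F=np.array(F);print(F.mean(0).round(2),(F.std(0)/14**.5).round(2))
```

```text
[-1.03 -0.79  0.06] [0.1  0.14 0.14]
```

Call:
apply_moves(jaw=[1,1,1,0.8,0.7,0.65,0.6,0.55,0.5,0.45], linear=[[-0.015,-0.01,0],[0,0,0],[0,0,0],[0,0,0],[0,0,0],[0,0,0],[0,0,0],[0,0,0],[0,0,0],[0,0,0]], dr=[[0,0,0],[0,0,0],[0,0,0],[0,0,0],[0,0,0],[0,0,0],[0,0,0],[0,0,0],[0,0,0],[0,0,0]])

```text
clock: 28.75
position: [0.5916, 0.114, 0.2315]
ee_rot: [0.635, 0.773, 0.002, 0.001]
ft_force: [-0.1, 0.6, 0.2]
width: 0.274
```

```bash
python3 st.py wrist:19 scene:19; python3 hang.py 19 $(python3 -c "
from rig import get_state;p=get_state()['position'];print(p[0],p[1])") 2>/dev/null|grep -v "^2[0-9][0-9]"
```

```text
t 28.75 p [0.5916 0.114  0.2315] tz [ 0.0044  0.0021 -1.    ] yaw_y 0.195 w 0.274 F [-0.09  0.59  0.16] T [ 0.009 -0.006 -0.014]
300 187.0 lon 0.0175 lat 0.036 z 0.239
312 187.0 lon 0.0219 lat 0.0363 z 0.2403
324 188.0 lon 0.0265 lat 0.036 z 0.2401
336 188.0 lon 0.0307 lat 0.0364 z 0.2416
348 187.0 lon 0.0352 lat 0.0365 z 0.2416
360 188.0 lon 0.0395 lat 0.0365 z 0.2421
wire z [0.2425 0.2436] lon 0.0007
sleeve lat [-0.0198  0.0235]
right prong lat nan 1505
```

View pics/wrist19.png

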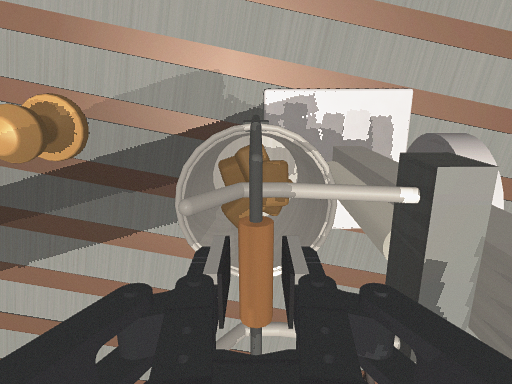

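The jaws are off the sleeve and the hanger hasn't moved. Next I open a little more and withdraw straight up.

Call:
apply_moves(jaw=[0.35,0.3,0.3,0.3,0.3,0.3,0.3,0.3,0.3,0.3], linear=[[0,0,0],[0,0,0],[0,0,0.1],[0,0,0.2],[0,0,0.3],[0,0,0.4],[0,0,0.5],[0,0,0.5],[0,0,0.4],[0,0,0]], dr=[[0,0,0],[0,0,0],[0,0,0],[0,0,0],[0,0,0],[0,0,0],[0,0,0],[0,0,0],[0,0,0],[0,0,0]])

```text
clock: 30.1
position: [0.5913, 0.1147, 0.3889]
ee_rot: [0.635, 0.773, 0.005, 0.003]
ft_force: [-0.3, 0.1, -1.3]
width: 0.349
```

```bash
python3 st.py wrist:20 scene:20 top:20
python3 - <<'E'
from h import *
c=dict(np.load("scene20.npz"))["image"];cv2.imwrite("pics/scene20c.png",cv2.resize(c[150:350,230:380],None,fx=4,fy=3,interpolation=cv2.INTER_CUBIC))
c=dict(np.load("top20.npz"))["image"];cv2.imwrite("pics/top20b.png",c)
E
```

```text
t 30.1 p [0.5913 0.1147 0.3889] tz [ 0.0105  0.0039 -0.9999] yaw_y 0.1955 w 0.349 F [-0.29  0.13 -1.3 ] T [ 0.022 -0.     0.048]
```

View pics/wrist20.png

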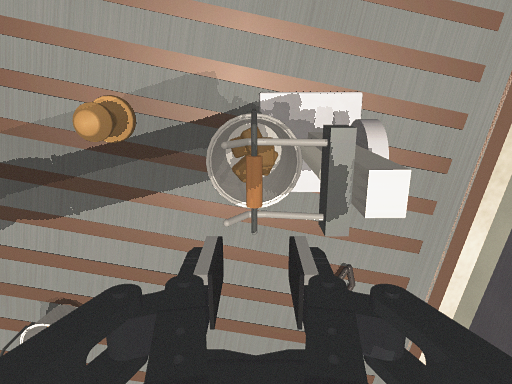

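View pics/scene20c.png

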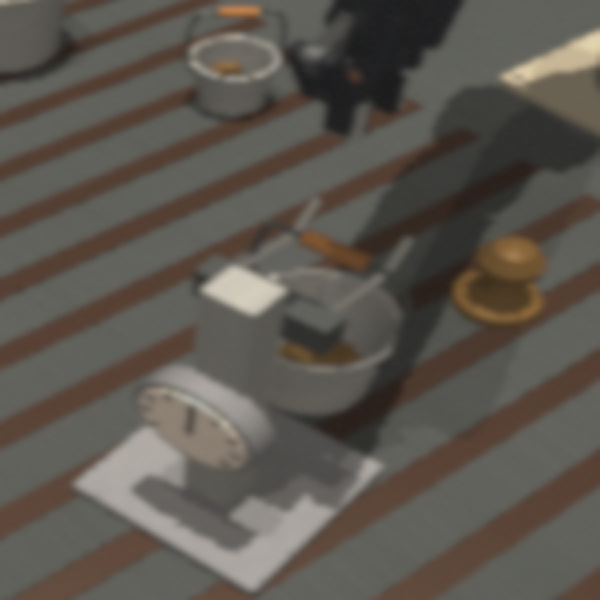

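The wire lies in both prongs with the sleeve between them, at (254,180) in the wrist view. I'll wait one call, then check the sink, how still it is, and the bystanders.

Call:
apply_moves(jaw=[0.3,0.3,0.3,0.3,0.3,0.3,0.3,0.3,0.3,0.3], linear=[[0,0,0],[0,0,0],[0,0,0],[0,0,0],[0,0,0],[0,0,0],[0,0,0],[0,0,0],[0,0,0],[0,0,0]], dr=[[0,0,0],[0,0,0],[0,0,0],[0,0,0],[0,0,0],[0,0,0],[0,0,0],[0,0,0],[0,0,0],[0,0,0]])

```text
clock: 31.5
position: [0.5902, 0.1136, 0.3837]
ee_rot: [0.635, 0.773, 0.002, 0.001]
ft_force: [-0.6, 1.0, -1.1]
width: 0.347
```

```bash
python3 st.py wrist:21 top:21
python3 - <<'E'
from h import *
for i in(20,21):
    c=dict(np.load(f"wrist{i}.npz"));W=cloud(c);h=cv2.cvtColor(c["image"],cv2.COLOR_BGR2HSV)
    m=(h[...,0]<20)&(h[...,1]>120)&(h[...,2]>60)&(W[...,2]>.225)&(W[...,2]<.26);m[:150]=0;m[215:]=0;m[:,:240]=0;m[:,268:]=0
    S=W[m];print(i,m.sum(),"sleeve",np.median(S,0).round(4),"top z",np.percentile(S[:,2],95).round(4),"wire z",np.percentile(W[222:230,250:258,2],[50,80]).round(4),np.percentile(W[118:132,250:257,2],[50,80]).round(4))
a=cv2.imread("pics/top0.png");b=dict(np.load("top21.npz"))["image"]
d=cv2.absdiff(a,b).max(2)
for n,(x0,x1,y0,y1) in dict(brick=(290,365,128,180),tongs=(225,300,122,142),casting=(160,192,242,272)).items():print(n,d[y0:y1,x0:x1].mean().round(2),d[y0:y1,x0:x1].max())
cv2.imwrite("pics/top21v.png",b)
E
```

```text
t 31.5 p [0.5902 0.1136 0.3837] tz [ 0.0031  0.002  -1.    ] yaw_y 0.1953 w 0.347 F [-0.57  0.96 -1.11] T [-0.005 -0.014 -0.003]
20 830 sleeve [0.5916 0.1175 0.2467] top z 0.2483 wire z [0.2425 0.2434] [0.2408 0.243 ]
21 859 sleeve [0.5916 0.117  0.2466] top z 0.2484 wire z [0.1208 0.2435] [0.1357 0.2426]
brick 17.31 23
tongs 14.76 22
casting 79.86 134
```

View pics/top21v.png

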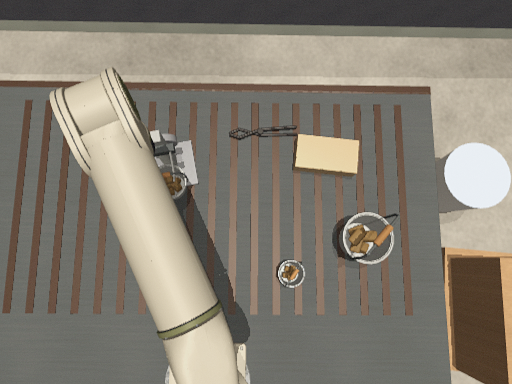

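Run:
```python
from rig import bot
print(bot.sign_off())
```

```text
the job is handed in; nothing more can be done
None
```

The middle-sized pail now hangs on the spring balance with its bail wire in both prongs, and I handed the job in at about 31.6 s of the 72 s allowed.

**Raising the bail:** I pinched the sleeve and swung the bail upright along its arc. The pail stayed where it was; its rim centre moved less than 1 mm. The upward pull at the wrist read 3.2 N at one point during the swing, above the roughly 2 N given for tipping. I eased off, and the rim showed no tilt in the pictures.

**Hanging it:** The pail's weight read about 5.6 N, or 0.57 kg. I carried it in from the front over the prong tips. I lowered it until the wrist force averaged 0.06 ± 0.14 N, with the hanger down about 29 mm of its 60 mm, and only then opened the jaws.

**Last checks:**
- **Balance:** The wire height stayed at about 0.243 m while the jaws opened and after the arm withdrew. The sleeve is between the prongs, the pail hangs level, and the gripper is about 13 cm above the sleeve.
- **Brick and tongs:** They look unchanged in the top view.
- **Casting:** The arm hid it in the final top view, so that comparison failed. The arm never went near it, and it shows upright in the wrist and scene views, though I did not measure its position again.
- **Wrist force:** It still read about -1.1 N vertically with the gripper in free air, which I took to be sensor offset and noise.

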